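Loosen the knurled window ring of a sample chamber

ROBOT

A 6-joint arm with a two-finger parallel gripper is mounted at the origin on the work surface. World frame = base frame: x ahead of the robot, y to its left, z up, the work surface at z = 0. Lengths are in mm, angles in rad, forces in N, time in s.
With the tool pointing down it reaches from about 275 to 750 mm from the base axis. Payload 10.2 kg.
Tool frame: the origin (TCP) lies at the very end of the fingers, on their centre line; the grasp point (between the pads) lies 19 mm behind it; x points along the fingers, y is the direction in which the jaws open and shut, and the axes are right-handed (so a half turn about x gives the same grasp; the last joint's range is limited). The gripper opens to 85 mm and grips with 20 to 120 N. Pads are 22 mm wide; open, the fingers measure 114 mm over their backs; the gripper's body (76 mm by 85 mm) begins 54 mm behind the grasp point. The pads swing forward as they close: fully open they stand 13 mm farther back than shut.
Start: joints at [-0.223, 0.313, 1.498, -0, 1.331, -0.223], TCP at [525.006, -0.013, 231.294] pointing down, gripper open.
Joint ranges: [-2.94, 2.94], [-0.97, 2.17], [0.19, 2.56], [-1.23, 4.37], [0.02, 3.11], [-2.88, 2.88]. Speed limits (rad/s): [2.39, 2.39, 3.01, 3.14, 3.14, 3.14].

INTERFACE

Orientations are given as a unit quaternion [w, x, y, z].
In Python, from rig import ctrl, viewer, order gives the robot as it stands. The module is installed in compiled form; this text tells all that it offers.
- The arm moves only by the tool carry_out, never from a script. Its argument "deltas" is a list of rows, each a list of 7 numbers: the gripper command: -1 is fully open, 1 is shut, values between are in proportion, then the shift along the tool's x, y, z in mm, then the turn, a rotation vector about the tool's x, y, z in degrees. A call has exactly 5 rows; each row is the pose to reach, as a shift and turn from the pose commanded when the call began, along the tool's axes at that moment; what a row does not reach only later rows make up. A row lasts 1/8 s, in which the tool goes at most 62.5 mm and 10.7 degrees, less where a joint would pass 70% of its speed; a pose out of reach is approached as far as the arm can. A call with a gripper value outside its range is refused whole. The fingers move at their own pace and stop on an object; "newtons" is the grip in N (left out, the last holds). Time passes only in rows, so rows that repeat a pose let the fingers close, or fill a call up. It gives the time, the measured TCP pose, the force and the opening at its end, in the units of the state.
- ctrl.sense(): the state, without advancing time (a new reading comes with each control period).
- viewer.capture(name): name is "scene" or "side" or "wrist"; returns the picture (400x640x3 uint8, red, green, blue); there is no depth.
- viewer.calibration(name): a dict with "fx", "fy", "cx", "cy" (pixels), "xyz" and "attitude" of the camera in the world; the wrist camera has in their place "T_tool_cam" (4x4, takes a point from camera to tool coordinates, whose origin is the TCP and whose axes are the tool frame's). Camera axes: x right, y down, z forward; pixel columns grow to the right and rows downward; lengths in mm; the calibration is good to about 2 mm. A picture is of the moment at which its call begins: read the wrist's pose just before it. calibration takes no time and is no camera call.
- order.finish_job(): hands the job in, once; it reports no verdict.
The state is a dict: "time_s": time; "joints": joint angles; "dq": joint speeds; "tau": joint torques, N m; "eef_pos": TCP position; "ee_rot": TCP orientation; "force": force on the tool from outside, world axes, zero at the start; "wrist_torque": the same for the moment, N m; "grip_width": opening from 0.0 (shut) to 1.0 (fully open).
Only numpy, scipy, OpenCV 4.12 (cv2) and the standard library are available. Lean on these libraries where they do the work, as an engineer would, in place of code of your own. Each camera call takes 0.05 s, during which the arm holds its last target. There are 200 camera calls.

TASK

Loosen the blue knurled ring on top of the steel sample chamber by rolling a fingertip along its rim, anticlockwise seen from above: bring its white line round to the red pointer, then give it two more full turns, and stop with the white line at the red pointer again. Pinch and lift nothing, leave the bottle, the jar and the wrench where they are, and finish clear of everything.

Things in the scene. Friction and masses are not known exactly. Their poses are not given: they have to be found in the camera images.
- chamber: Steel sample chamber bolted to the bench. Origin: centre of its underside; its x axis runs from its centre towards the red pointer. Foot flange 124 mm diameter, 12 mm high; barrel 72 mm diameter up to 70 mm, then the blue ring. On its +x side a pipe stub (end cap 38 mm diameter) reaches 102 mm from the axis, 17 to 55 mm above the bench, lower than the ring.
- ring_center (a point): Point on the ring's vertical axis, 82 mm above the bench, mid height of the rim. The blue ring is 92 mm across the knurling (30 upright ribs 5 mm wide, 2.5 mm proud), spans 70 to 94 mm above the bench, overhangs the barrel by 10 mm and is too wide to grip. All round it, only the chamber's foot and stub, below 56 mm, lie within 85 mm of the axis.
- pointer (a point): Outer tip of the red pointer, 28.5 mm from the ring's axis, 97 mm above the bench. It is on the fixed grey window plate (56 mm diameter, top 97 mm above the bench) inside the ring, and does not turn.
- line_end (a point): Outer end of the white line on the ring's top face: 43.5 mm from the ring's axis, 94 mm above the bench. It turns with the ring. The line is radial, 14 mm long and 6 mm wide.
- ring (a joint): Angle of the blue ring in rad, growing anticlockwise from above (loosening), counted through full turns. 0: white line at the pointer the first time; 12.566: there again two turns later. It starts at -2.4 to -0.6 (line clockwise of the pointer). Stops only at -2.8 and 19. It turns in place without rising, needs about 0.06 N m and stays where it is left.
- bottle: Loose clear bottle with a blue cap, 56 mm diameter, 105 mm high; origin at the centre of its underside, z up. A bystander, 170 to 210 mm from the ring's axis.
- jar: Loose white jar with a red cap, 54 mm diameter, 60 mm high; origin at the centre of its underside, z up. A bystander, 170 to 210 mm from the ring's axis.
- wrench: Loose steel wrench lying flat on the bench, 140 mm long, its own x along it; origin under its middle. A bystander.
Not all that is in view belongs to the job. There is more than one size of the chamber; the one meant has the size given above.

How it is judged:
By the outcome, as a careful person would: the job done as asked, in the order asked, and still so for the second after the job is handed in, with the robot touching nothing.
It also fails if it takes over 72 s, if anything falls off the work surface, if the arm or the gripper's body presses on something with over 40 N, if the wrist force passes 120 N, or if a joint passes its speed limit or range.

## Working session

There is one attempt and no reset: what is moved stays moved. The work goes in short steps, Python scripts to look and compute and a tool call to move; the robot and the scene stay as the last step left them, time stands still between calls to the robot, and variables do not carry over. Pictures are saved under pics/ and viewed, about 8 in all and at most 12, crops included, and the job is handed in when it is done.

Besides the shell and the picture viewer there is one more tool, called after "Call:" in YAML: its name, and indented under it one key for each argument. carry_out: Moves the arm, as the interface text tells. Its arguments: {"type":"object","properties":{"deltas":{"type":"array"},"newtons":{"type":"number"}},"required":["deltas"]}

```bash
mkdir -p pics; python3 - <<'E'
from rig import ctrl, viewer, order
import cv2,numpy as np
s=ctrl.sense();print({k:np.round(v,3).tolist() for k,v in s.items()})
for n in("scene","side"):
    im=viewer.capture(n);cv2.imwrite(f"pics/{n}0.png",im[:,:,::-1]);print(n,viewer.calibration(n))
a=cv2.imread("pics/scene0.png");b=cv2.imread("pics/side0.png")
print(viewer.calibration("wrist"))
E
```

```text
{'time_s': 0.0, 'joints': [-0.223, 0.313, 1.498, 0.0, 1.331, -0.223], 'dq': [0.0, 0.001, -0.001, -0.0, 0.001, 0.001], 'tau': [-0.001, -41.226, -25.974, -0.0, 0.004, -0.0], 'eef_pos': [524.755, 0.038, 230.748], 'ee_rot': [0.5, 0.5, 0.5, -0.5], 'force': [0.301, -0.978, -0.139], 'wrist_torque': [-0.011, -0.057, -0.01], 'grip_width': 1.002}
scene {'fx': 516.349300277195, 'fy': 516.349300277195, 'cx': 316.80102039996, 'cy': 202.60112542597653, 'xyz': array([1132.24374118,  661.46866179,  803.60036252]), 'attitude': array([-0.14378126,  0.31251578,  0.84866208, -0.40178788])}
side {'fx': 371.59928919331213, 'fy': 371.59928919331213, 'cx': 321.6836487213791, 'cy': 195.84363626815212, 'xyz': array([ 457.13737166, -625.1817212 ,  561.58683441]), 'attitude': array([-0.45291743,  0.88798064, -0.07354684,  0.03077418])}
{'fx': 295.995062077096, 'fy': 295.995062077096, 'cx': 318.7241266766566, 'cy': 198.73660386225058, 'T_tool_cam': array([[-1.23699899e-03, -2.74527885e-01,  9.61578343e-01,
        -1.41999885e+02],
       [ 9.99999121e-01,  1.19460123e-04,  1.32052999e-03,
         6.11319288e-01],
       [-4.77392573e-04,  9.61579131e-01,  2.74527496e-01,
        -7.04344720e+01],
       [ 0.00000000e+00,  0.00000000e+00,  0.00000000e+00,
         1.00000000e+00]])}
```

View pics/scene0.png

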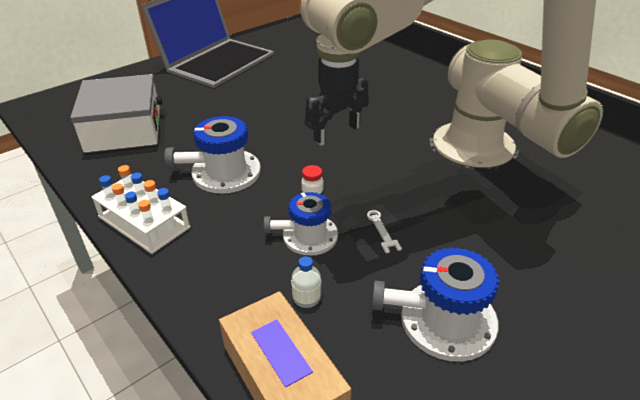

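View pics/side0.png

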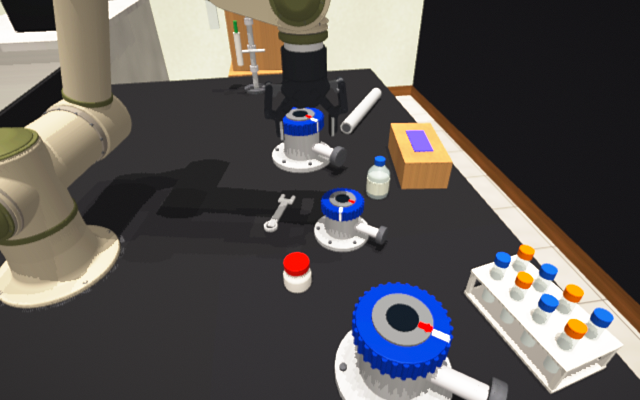

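Candidates for the chamber in the scene view are at (458,280), (220,133) and (310,208). In the side view they are at about (303,120), (402,320) and (343,203). The middle, smallest one is flanked by the bottle and jar, with its line clockwise of the pointer. I'll measure its size and position now.

```bash
cat > h.py <<'E'
import cv2,numpy as np
from scipy.spatial.transform import Rotation as R
from rig import ctrl,viewer,order
def cam(n,s=None):
    c=viewer.calibration(n);K=np.array([[c['fx'],0,c['cx']],[0,c['fy'],c['cy']],[0,0,1.]])
    if n=='wrist':
        T=c['T_tool_cam'];Rt=R.from_quat(s['ee_rot'],scalar_first=True).as_matrix()
        return K,Rt@T[:3,:3],Rt@T[:3,3]+s['eef_pos']
    return K,R.from_quat(c['attitude'],scalar_first=True).as_matrix(),np.array(c['xyz'])
def plane(C,px,z):
    K,Rm,t=C;px=np.atleast_2d(px).astype(float)
    d=(Rm@np.linalg.inv(K)@np.c_[px,np.ones(len(px))].T).T
    return t+d*((z-t[2])/d[:,2])[:,None]
def proj(C,P):
    K,Rm,t=C;p=(np.atleast_2d(P)-t)@Rm@K.T;return p[:,:2]/p[:,2:]
def hsv(im):return cv2.cvtColor(im,cv2.COLOR_RGB2HSV)
def blobs(m,amin=20):
    n,l,st,ce=cv2.connectedComponentsWithStats(m.astype(np.uint8));return [(st[i],ce[i],l==i) for i in range(1,n) if st[i][4]>=amin]
E
python3 - <<'E'
from h import *
for n in('scene','side'):
    im=cv2.imread(f'pics/{n}0.png')[:,:,::-1].copy();H=hsv(im);C=cam(n)
    m=(H[...,0]>105)&(H[...,0]<128)&(H[...,1]>150)&(H[...,2]>60)
    for st,ce,l in blobs(m,150):
        c,(w,h),a=cv2.minAreaRect(np.argwhere(l)[:,::-1].astype(np.float32))
        # horizontal extent at mid-ring depth gives diameter
        xs=np.argwhere(l)[:,1];y=ce[1]
        P=plane(C,[[xs.min(),y],[xs.max()+1,y],ce],82)
        print(n,'blue',st[:4],np.round(ce),'centre',np.round(P[2]),'width',round(np.linalg.norm(P[1]-P[0])))
    m=((H[...,0]<8)|(H[...,0]>172))&(H[...,1]>180)&(H[...,2]>120)
    for st,ce,l in blobs(m,8): print(n,'red',st,np.round(ce,1),np.round(plane(C,ce,97)[0]))
a=cv2.imread('pics/scene0.png')[150:320,230:420];b=cv2.imread('pics/side0.png')[150:320,230:420]
cv2.imwrite('pics/crop0.png',cv2.resize(np.hstack([a,b]),(800,358),interpolation=cv2.INTER_CUBIC))
E
```

```text
scene blue [149   0  77  63] [187.  26.] centre [  263. -1135.    82.] width 293
scene blue [193 116  55  38] [222. 138.] centre [ 586. -376.   82.] width 143
scene blue [289 193  42  33] [309. 211.] centre [601.   1.  82.] width 91
scene blue [420 247  79  68] [459. 284.] centre [525. 340.  82.] width 145
scene blue [298 256  15  15] [305. 263.] centre [705. 114.  82.] width 29
scene red [155 107   2  13  17] [155.2 112.4] [ 666. -583.   97.]
scene red [204 127   8   2  12] [207.2 127.3] [ 599. -421.   97.]
scene red [302 165  20  16 243] [311.8 172.5] [520. -88.  97.]
scene red [297 203   6   2   8] [299.2 203.2] [612. -20.  97.]
scene red [438 267  10   5  35] [441.9 268.9] [531. 303.  97.]
side blue [305 107  19  25] [318. 116.] centre [611. 444.  82.] width 59
side blue [282 116  35  20] [299. 127.] centre [544. 381.  82.] width 104
side blue [321 188  44  33] [342. 206.] centre [593. -15.  82.] width 93
side blue [494 252  17  16] [502. 259.] centre [ 839. -216.   82.] width 30
side blue [540 264  17  16] [548. 271.] centre [ 900. -255.   82.] width 29
side blue [352 282 102  98] [400. 335.] centre [ 613. -330.   82.] width 147
side blue [539 294  20  18] [548. 303.] centre [ 859. -314.   82.] width 31
side blue [591 308  22  20] [601. 317.] centre [ 920. -352.   82.] width 33
side red [305 115   6   3  11] [307.7 116. ] [577. 420.  97.]
side red [348 199   6   4  13] [350.6 200.8] [610. -21.  97.]
side red [283 252  27  24 513] [296.  263.4] [ 479. -179.   97.]
side red [418 322  15  10  91] [425.  326.5] [ 648. -332.   97.]
```

View pics/crop0.png

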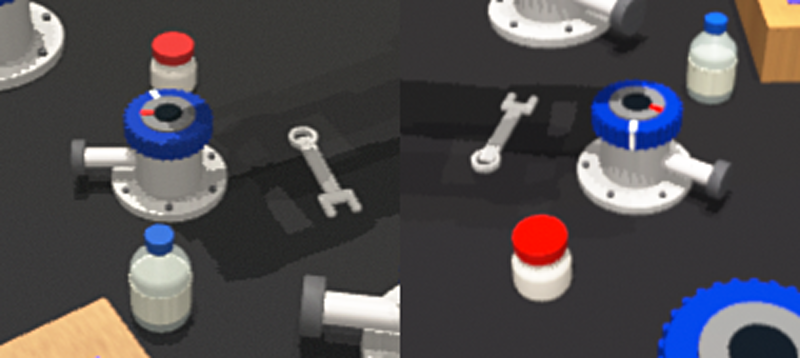

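The chamber meant is the middle one, at scene (309,211) and side (342,206). Its ring measures 91–93 mm across, while the other two are about 145 mm. In the side view its white line (342,213) is clockwise of the red pointer (351,201). The wrench lies to its left, the jar in front of it and the bottle behind. Next is a closer measurement with the wrist camera.

```bash
python3 - <<'E'
from h import *
s=ctrl.sense();im=viewer.capture('wrist');cv2.imwrite('pics/w0.png',im[:,:,::-1]);np.save('w0s.npy',s,allow_pickle=True)
C=cam('wrist',s);H=hsv(im)
m=(H[...,0]>105)&(H[...,0]<128)&(H[...,1]>150)&(H[...,2]>60)
for st,ce,l in blobs(m,300): print('blue',st,np.round(ce),np.round(plane(C,ce,94)[0]))
m=((H[...,0]<8)|(H[...,0]>172))&(H[...,1]>150)&(H[...,2]>80)
for st,ce,l in blobs(m,8): print('red',st,np.round(ce,1),np.round(plane(C,ce,97)[0],1))
E
```

```text
blue [397 152  39  83 855] [422. 190.] [625.  -0.  94.]
red [263 269  40  28 210] [284.8 276.6] [490.1 -93.1  97. ]
red [266 299  10   8  13] [270.2 302.8] [ 473.4 -124.9   97. ]
red [285 305   7   4  10] [288.2 306.7] [ 492.6 -129.7   97. ]
red [278 307   5   2   8] [280.4 307.4] [ 484.2 -130.5   97. ]
```

View pics/w0.png

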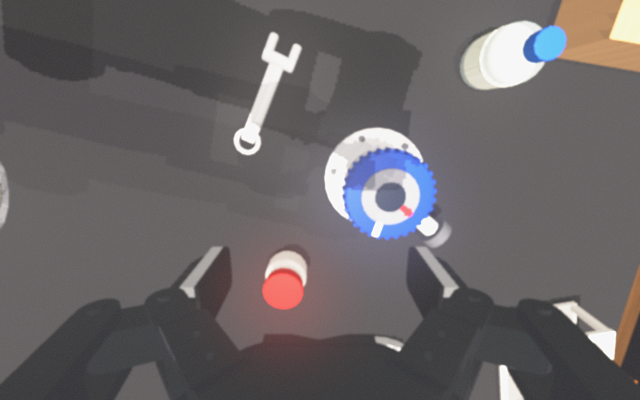

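The wrist view shows the ring at about (390,195), the red pointer at (406,211) and the white line at (378,229), clockwise of the pointer. The jar is at (285,280), the bottle at (510,60) and the wrench at (265,95). I'll write a ring measurement helper.

```bash
cat >> h.py <<'E'
def ringmeas(im,C,guess,axis=None):
    """centre from blue outline on z=94, pointer and line angles (deg)"""
    H=hsv(im);h,w=im.shape[:2]
    u,v=np.meshgrid(np.arange(w),np.arange(h));px=np.c_[u.ravel(),v.ravel()]
    Q=plane(C,px,94).reshape(h,w,3)[...,:2]
    hue,sa,va=H[...,0],H[...,1],H[...,2]
    c=np.array(guess,float)
    blue=(hue>100)&(hue<130)&(sa>110)&(va>50)
    for _ in range(3):
        r=np.hypot(*(Q-c).transpose(2,0,1))
        pts=Q[blue&(r<60)].astype(np.float32)
        c0,rad=cv2.minEnclosingCircle(pts);c=np.array(c0)
    cb=c
    if axis is not None:c=np.array(axis)
    P97=plane(C,px,97).reshape(h,w,3)[...,:2]
    r=np.hypot(*(P97-c).transpose(2,0,1))
    red=((hue<10)|(hue>170))&(sa>110)&(va>70)&(r<34)
    pr=P97[red].mean(0)-c
    r=np.hypot(*(Q-c).transpose(2,0,1))
    wh=(sa<60)&(va>170)&(r>31.5)&(r<42)
    pl=Q[wh]-c if wh.any() else np.zeros((0,2))
    al=np.degrees(np.angle(np.exp(1j*np.arctan2(pl[:,1],pl[:,0])).mean())) if len(pl) else None
    ap=np.degrees(np.arctan2(pr[1],pr[0]))
    return dict(c=np.round(cb,1),rad=round(rad,1),nred=int(red.sum()),pr=np.round(pr,1),ptr=ap,nline=len(pl),spread=np.round(np.ptp(pl,axis=0),1) if len(pl) else 0,line=al,diff=None if al is None else (al-ap+180)%360-180)
E
python3 - <<'E'
from h import *
s=np.load('w0s.npy',allow_pickle=True).item();im=cv2.imread('pics/w0.png')[:,:,::-1].copy()
print(ringmeas(im,cam('wrist',s),(597,-4)))
for n in('scene','side'): print(n,ringmeas(cv2.imread(f'pics/{n}0.png')[:,:,::-1].copy(),cam(n),(597,-4)))
C=cam('wrist',s);print('jar',plane(C,(283,290),60)[0],'bottle',plane(C,(546,43),105)[0])
E
```

```text
{'c': array([594.4,  -5.5]), 'rad': 46.5, 'nred': 55, 'pr': array([ 16.1, -14.2]), 'ptr': np.float64(-41.40604018066006), 'nline': 86, 'spread': array([ 9.9, 10.8]), 'line': np.float64(-106.10207042639867), 'diff': np.float64(-64.69603024573861)}
scene {'c': array([605.2,   2.7]), 'rad': 56.1, 'nred': 19, 'pr': array([  5.5, -22.3]), 'ptr': np.float64(-76.2124925838248), 'nline': 5, 'spread': array([22.5,  3.7]), 'line': np.float64(-105.12043204841436), 'diff': np.float64(-28.90793946458956)}
side {'c': array([589.9, -19.6]), 'rad': 57.6, 'nred': 19, 'pr': array([20.6, -1.8]), 'ptr': np.float64(-5.00693720811145), 'nline': 36, 'spread': array([44.1, 75.4]), 'line': np.float64(25.097216417025106), 'diff': np.float64(30.104153625136547)}
jar [ 482.61689949 -133.16868941   60.        ] bottle [711.47420498 126.62022232 105.        ]
```

Call:
carry_out:
  deltas:
    - [1,0,0,0,0,0,0]
    - [1,0,0,0,0,0,0]
    - [1,0,0,0,0,0,0]
    - [1,0,0,0,0,0,0]
    - [1,0,0,0,0,0,0]
  newtons: 30

```text
time_s: 0.78
eef_pos: [525.0, -0.0, 231.3]
ee_rot: [0.5, 0.5, 0.5, -0.5]
force: [-0.1, -0.2, 0.5]
grip_width: -0.002
```

Call:
carry_out:
  deltas:
    - [1,40,-5,5,0,0,0]
    - [1,80,-5,5,0,0,0]
    - [1,120,-5,5,0,0,0]
    - [1,157,-5,5,0,0,0]
    - [1,157,-5,5,0,0,0]

```text
time_s: 1.4
eef_pos: [518.7, -4.7, 72.5]
ee_rot: [0.499, 0.499, 0.501, -0.501]
force: [0.4, -0.4, 0.8]
grip_width: -0.001
```

```bash
python3 - <<'E'
from h import *
s=ctrl.sense();im=viewer.capture('wrist');cv2.imwrite('pics/w1.png',im[:,:,::-1])
print(s['eef_pos'],s['force'],s['wrist_torque']);print(ringmeas(im,cam('wrist',s),(594.4,-5.5)))
E
```

```text
[518.70269097  -4.74277078  72.53912158] [ 0.4089671  -0.40743492  0.83539637] [-0.04939687 -0.02745215 -0.01942815]
{'c': array([591.6,  -2.4]), 'rad': 49.1, 'nred': 341, 'pr': array([ 19.5, -17.9]), 'ptr': np.float64(-42.533610997688925), 'nline': 389, 'spread': array([20.4, 34.3]), 'line': np.float64(-32.50729059037735), 'diff': np.float64(10.026320407311573)}
```

View pics/w1.png

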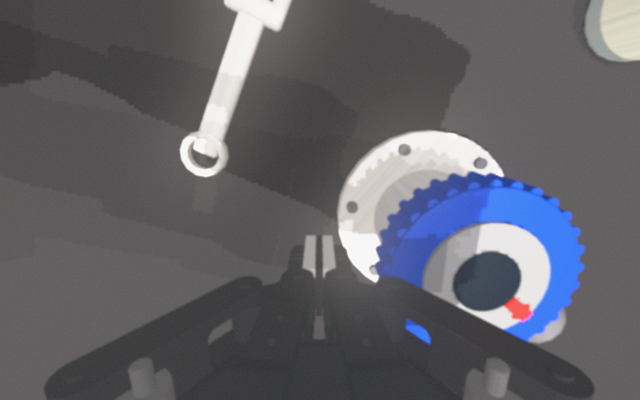

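The shut fingertips show at (318,245), standing clear beside the ring, and the line is hidden behind the gripper. I'll raise the tip slightly and probe inward for contact.

Call:
carry_out:
  deltas:
    - [1,-4,3,0,0,0,0]
    - [1,-4,6,0,0,0,0]
    - [1,-4,9,0,0,0,0]
    - [1,-4,11,0,0,0,0]
    - [1,-4,12,0,0,0,0]

```text
time_s: 2.08
eef_pos: [532.1, -5.0, 78.3]
ee_rot: [0.5, 0.5, 0.5, -0.5]
force: [0.8, -0.4, 0.3]
grip_width: 0.003
```

Call:
carry_out:
  deltas:
    - [1,0,1,0,0,0,0]
    - [1,0,2,0,0,0,0]
    - [1,0,2,0,0,0,0]
    - [1,0,3,0,0,0,0]
    - [1,0,3,0,0,0,0]

```text
time_s: 2.7
eef_pos: [534.7, -5.0, 78.2]
ee_rot: [0.5, 0.5, 0.5, -0.5]
force: [-2.3, -0.6, 1.4]
grip_width: -0.001
```

Call:
carry_out:
  deltas:
    - [1,0,0.5,0,0,0,0]
    - [1,0,1,0,0,0,0]
    - [1,0,1,0,0,0,0]
    - [1,0,1,0,0,0,0]
    - [1,0,1,0,0,0,0]

```text
time_s: 3.32
eef_pos: [535.1, -4.9, 78.1]
ee_rot: [0.499, 0.499, 0.501, -0.501]
force: [-6.6, -0.5, 2.7]
grip_width: -0.002
```

Contact is at a commanded x of about 534.7, with a stiffness of about 6 N/mm. The finger half-size is therefore about 13.5 mm by 11 mm. I'll work out the rolling path with fixed orientation, moving anticlockwise: flats slide, corners mesh.

```bash
cat > path.py <<'E'
import numpy as np
def path(c,Re=45.,a=13.5,b=11.,turns=3):
    """TCP path round ring from -x side, anticlockwise; returns pts, ring angle (deg)"""
    P=[];A=[];ang=0;c=np.array(c)
    cor=[(-a,-b),(a,-b),(a,b),(-a,b)]
    for k in range(4*turns):
        th=np.radians(np.arange(180,270.1,1)+90*k)
        o=np.array(cor[k%4]);P+=list(c+Re*np.c_[np.cos(th),np.sin(th)]+o);A+=list(ang+np.arange(0,90.1,1))
        ang+=90+np.degrees((2*a if k%2==0 else 2*b)/46)
    return np.array(P),np.array(A)
def rows(c,p0,step,s0,ncalls,**k):
    P,A=path(c,**k);P=np.vstack([p0,P]);A=np.r_[A[0]-13.7,A]
    s=np.r_[0,np.cumsum(np.hypot(*np.diff(P,axis=0).T))]
    prev=np.round(np.array([np.interp(s0,s,P[:,i]) for i in(0,1)])*2)/2
    for j in range(ncalls):
        q=s0+step*np.arange(1,6)
        W=np.round(np.c_[np.interp(q,s,P[:,0]),np.interp(q,s,P[:,1])]*2)/2
        print('s',s0,'->',q[-1],'ring',round(np.interp(q[-1],s,A)+13.7),'end',W[-1],[[1,0,float(d[0]),float(-d[1]),0,0,0] for d in W-prev])
        prev=W[-1];s0=q[-1]
E
python3 -c "
from path import *
rows((594.4,-5.5),(536,-5),10,0,16)"
```

```text
s 0 -> 50 ring 63 end [551.5 -50.5] [[1, 0, 0.0, 10.0, 0, 0, 0], [1, 0, 0.5, 20.0, 0, 0, 0], [1, 0, 3.5, 29.5, 0, 0, 0], [1, 0, 8.5, 38.0, 0, 0, 0], [1, 0, 15.5, 45.5, 0, 0, 0]]
s 50 -> 100 ring 126 end [598.5 -61.5] [[1, 0, 8.0, 5.5, 0, 0, 0], [1, 0, 17.5, 9.5, 0, 0, 0], [1, 0, 27.0, 11.0, 0, 0, 0], [1, 0, 37.0, 11.0, 0, 0, 0], [1, 0, 47.0, 11.0, 0, 0, 0]]
s 100 -> 150 ring 189 end [643.5 -44. ] [[1, 0, 10.0, -0.0, 0, 0, 0], [1, 0, 20.0, -1.5, 0, 0, 0], [1, 0, 29.5, -4.5, 0, 0, 0], [1, 0, 38.0, -10.0, 0, 0, 0], [1, 0, 45.0, -17.5, 0, 0, 0]]
s 150 -> 200 ring 252 end [653.    3.5] [[1, 0, 5.0, -8.5, 0, 0, 0], [1, 0, 8.5, -17.5, 0, 0, 0], [1, 0, 9.5, -27.5, 0, 0, 0], [1, 0, 9.5, -37.5, 0, 0, 0], [1, 0, 9.5, -47.5, 0, 0, 0]]
s 200 -> 250 ring 316 end [629.5  45. ] [[1, 0, -1.0, -10.0, 0, 0, 0], [1, 0, -3.5, -19.5, 0, 0, 0], [1, 0, -8.5, -28.5, 0, 0, 0], [1, 0, -15.5, -35.5, 0, 0, 0], [1, 0, -23.5, -41.5, 0, 0, 0]]
s 250 -> 300 ring 379 end [580.5  50.5] [[1, 0, -9.0, -4.0, 0, 0, 0], [1, 0, -19.0, -5.5, 0, 0, 0], [1, 0, -29.0, -5.5, 0, 0, 0], [1, 0, -39.0, -5.5, 0, 0, 0], [1, 0, -49.0, 
[... 1181 characters left out ...]
5, -8.5, 0, 0, 0], [1, 0, -11.5, -16.0, 0, 0, 0], [1, 0, -19.5, -22.0, 0, 0, 0], [1, 0, -28.5, -26.0, 0, 0, 0], [1, 0, -38.5, -28.0, 0, 0, 0]]
s 650 -> 700 ring 886 end [562.   46.5] [[1, 0, -10.0, -0.0, 0, 0, 0], [1, 0, -20.0, -0.0, 0, 0, 0], [1, 0, -30.0, -0.0, 0, 0, 0], [1, 0, -39.5, 1.0, 0, 0, 0], [1, 0, -49.0, 4.0, 0, 0, 0]]
s 700 -> 750 ring 949 end [536.    6.5] [[1, 0, -8.5, 5.5, 0, 0, 0], [1, 0, -16.0, 12.5, 0, 0, 0], [1, 0, -21.5, 21.0, 0, 0, 0], [1, 0, -25.0, 30.0, 0, 0, 0], [1, 0, -26.0, 40.0, 0, 0, 0]]
s 750 -> 800 ring 1012 end [544. -42.] [[1, 0, 0.0, 10.0, 0, 0, 0], [1, 0, 0.0, 20.0, 0, 0, 0], [1, 0, 0.5, 30.0, 0, 0, 0], [1, 0, 3.0, 39.5, 0, 0, 0], [1, 0, 8.0, 48.5, 0, 0, 0]]
```

Call:
carry_out:
  deltas:
    - [1,0,0,10,0,0,0]
    - [1,0,0.5,20,0,0,0]
    - [1,0,3.5,29.5,0,0,0]
    - [1,0,8.5,38,0,0,0]
    - [1,0,15.5,45.5,0,0,0]

```text
time_s: 3.95
eef_pos: [552.3, -51.3, 78.5]
ee_rot: [0.5, 0.5, 0.5, -0.5]
force: [0.8, -0.8, -0.7]
grip_width: 0.0
```

```bash
cat > look.py <<'E'
from h import *
import sys
t=sys.argv[1];ax=(594.4,-5.5);s=ctrl.sense();print(np.round(s['eef_pos'],1),np.round(s['force'],1))
big=[]
for n in('wrist','side','scene'):
    im=viewer.capture(n);C=cam(n,s);cv2.imwrite(f'pics/{n}_{t}.png',im[:,:,::-1])
    # rectify the plane z=94 about the axis into a top view (4 px/mm, x right, y up)
    g=np.array([(-55,55),(55,55),(55,-55),(-55,-55)],float)
    src=proj(C,np.c_[g+ax,np.full(4,94.)]).astype(np.float32)
    M=cv2.getPerspectiveTransform(src,np.array([(0,0),(264,0),(264,264),(0,264)],np.float32))
    big.append(cv2.warpPerspective(im,M,(264,264)))
    try:
        m=ringmeas(im,C,ax,ax);print(n,{k:(round(float(m[k]),1) if m[k] is not None else None) for k in('ptr','line','diff','nline','nred')})
    except Exception as e:print(n,e)
cv2.imwrite(f'pics/top_{t}.png',np.hstack(big)[:,:,::-1])
E
python3 look.py a
```

```text
[552.3 -51.3  78.5] [ 0.8 -0.8 -0.7]
wrist {'ptr': -42.1, 'line': -72.9, 'diff': -30.8, 'nline': 320.0, 'nred': 408.0}
side {'ptr': -45.1, 'line': -74.0, 'diff': -28.9, 'nline': 7.0, 'nred': 22.0}
scene {'ptr': -40.8, 'line': -72.7, 'diff': -31.8, 'nline': 5.0, 'nred': 18.0}
```

View pics/top_a.png

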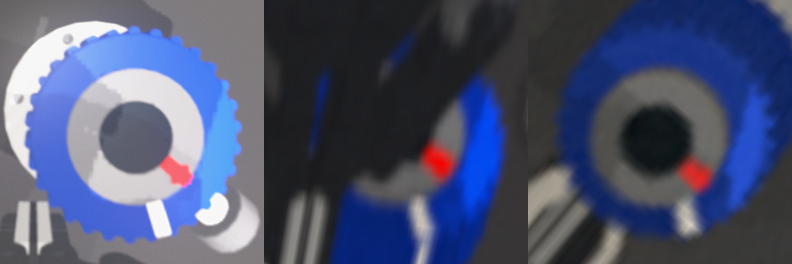

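The rectified views agree: the line is now at about -73° and 31° short of the pointer, so the ring turns the right way. It turned 34° where a full grip would have given 63°, because contact is lost at the rounded finger corner. I'll press in more on the corners.

```bash
sed -i 's/turns=3):/turns=3,dip=3.):/; s/c+Re\*np.c_\[np.cos(th),np.sin(th)\]/c+(Re-dip*abs(np.sin(2*th)))[:,None]*np.c_[np.cos(th),np.sin(th)]/' path.py; python3 -c "
from path import *
print('from 551.5,-50.5')
rows((594.4,-5.5),(536,-5),10,50,6)"
```

```text
from 551.5,-50.5
s 50 -> 100 ring 129 end [601.5 -61.5] [[1, 0, 8.0, 5.5, 0, 0, 0], [1, 0, 17.0, 10.0, 0, 0, 0], [1, 0, 27.0, 12.0, 0, 0, 0], [1, 0, 37.0, 12.0, 0, 0, 0], [1, 0, 47.0, 12.0, 0, 0, 0]]
s 100 -> 150 ring 195 end [643.5 -39. ] [[1, 0, 10.0, -0.5, 0, 0, 0], [1, 0, 19.5, -3.5, 0, 0, 0], [1, 0, 28.0, -8.5, 0, 0, 0], [1, 0, 35.5, -15.0, 0, 0, 0], [1, 0, 42.0, -22.5, 0, 0, 0]]
s 150 -> 200 ring 259 end [652.5   9. ] [[1, 0, 5.5, -8.5, 0, 0, 0], [1, 0, 8.5, -18.0, 0, 0, 0], [1, 0, 9.5, -28.0, 0, 0, 0], [1, 0, 9.5, -38.0, 0, 0, 0], [1, 0, 9.0, -48.0, 0, 0, 0]]
s 200 -> 250 ring 326 end [622.   46.5] [[1, 0, -3.5, -9.5, 0, 0, 0], [1, 0, -8.0, -18.0, 0, 0, 0], [1, 0, -14.5, -26.0, 0, 0, 0], [1, 0, -22.0, -32.5, 0, 0, 0], [1, 0, -30.5, -37.5, 0, 0, 0]]
s 250 -> 300 ring 389 end [572.5  48.5] [[1, 0, -9.5, -3.0, 0, 0, 0], [1, 0, -19.5, -4.0, 0, 0, 0], [1, 0, -29.5, -4.0, 0, 0, 0], [1, 0, -39.5, -4.0, 0, 0, 0], [1, 0, -49.5, -2.0, 0, 0, 0]]
s 300 -> 350 ring 456 end [538.   14.5] [[1, 0, -9.0, 4.0, 0, 0, 0], [1, 0, -17.0, 9.5, 0, 0, 0], [1, 0, -24.5, 16.5, 0, 0, 0], [1, 0, -30.0, 24.5, 0, 0, 0], [1, 0, -34.5, 34.0, 0, 0, 0]]
```

Call:
carry_out:
  deltas:
    - [1,0,11,4.5,0,0,0]
    - [1,0,20,9,0,0,0]
    - [1,0,30,11,0,0,0]
    - [1,0,40,11,0,0,0]
    - [1,0,50,11,0,0,0]

```text
time_s: 4.72
eef_pos: [602.3, -63.6, 78.3]
ee_rot: [0.501, 0.499, 0.499, -0.501]
force: [-1.0, -7.4, -0.3]
grip_width: -0.001
```

```bash
python3 look.py b
```

```text
[602.3 -63.6  78.3] [-1.  -7.4 -0.3]
wrist {'ptr': -40.7, 'line': -17.0, 'diff': 23.7, 'nline': 383.0, 'nred': 467.0}
side {'ptr': nan, 'line': None, 'diff': None, 'nline': 0.0, 'nred': 0.0}
scene {'ptr': -40.8, 'line': -15.7, 'diff': 25.1, 'nline': 6.0, 'nred': 18.0}h.py:36: RuntimeWarning: Mean of empty slice.
  pr=P97[red].mean(0)-c
  ret = um.true_divide(
```

Call:
carry_out:
  deltas:
    - [1,0,10,-0.5,0,0,0]
    - [1,0,19.5,-3.5,0,0,0]
    - [1,0,28,-8.5,0,0,0]
    - [1,0,35.5,-15,0,0,0]
    - [1,0,42,-22.5,0,0,0]

```text
time_s: 5.5
eef_pos: [644.8, -39.1, 78.5]
ee_rot: [0.501, 0.5, 0.499, -0.5]
force: [2.3, -3.5, -1.8]
grip_width: -0.002
```

```bash
python3 -W ignore look.py c
```

```text
[644.8 -39.1  78.5] [ 2.3 -3.5 -1.8]
wrist {'ptr': -39.9, 'line': 42.9, 'diff': 82.7, 'nline': 440.0, 'nred': 411.0}
side {'ptr': -45.6, 'line': 45.9, 'diff': 91.6, 'nline': 1.0, 'nred': 25.0}
scene {'ptr': -40.8, 'line': 45.3, 'diff': 86.1, 'nline': 10.0, 'nred': 18.0}
```

Call:
carry_out:
  deltas:
    - [1,0,5.5,-8.5,0,0,0]
    - [1,0,8.5,-18,0,0,0]
    - [1,0,9.5,-28,0,0,0]
    - [1,0,9.5,-38,0,0,0]
    - [1,0,9,-48,0,0,0]

```text
time_s: 6.28
eef_pos: [652.3, 9.9, 78.3]
ee_rot: [0.5, 0.5, 0.5, -0.5]
force: [0.0, 0.1, 0.7]
grip_width: 0.001
```

```bash
python3 -W ignore look.py d
```

```text
[652.3   9.9  78.3] [0.  0.1 0.7]
wrist {'ptr': -42.4, 'line': 73.3, 'diff': 115.8, 'nline': 322.0, 'nred': 110.0}
side {'ptr': -44.4, 'line': 73.0, 'diff': 117.4, 'nline': 4.0, 'nred': 23.0}
scene {'ptr': nan, 'line': 72.7, 'diff': nan, 'nline': 8.0, 'nred': 0.0}
```

Call:
carry_out:
  deltas:
    - [1,0,-5.5,-9,0,0,0]
    - [1,0,-10.5,-17,0,0,0]
    - [1,0,-16.5,-25,0,0,0]
    - [1,0,-24,-32,0,0,0]
    - [1,0,-32,-37,0,0,0]

```text
time_s: 7.05
eef_pos: [619.6, 46.5, 78.2]
ee_rot: [0.5, 0.5, 0.5, -0.5]
force: [-0.1, -0.0, -0.2]
grip_width: 0.003
```

```bash
python3 -W ignore look.py e
```

```text
[619.6  46.5  78.2] [-0.1 -0.  -0.2]
wrist {'ptr': nan, 'line': None, 'diff': None, 'nline': 0.0, 'nred': 0.0}
side {'ptr': -45.1, 'line': 112.6, 'diff': 157.7, 'nline': 10.0, 'nred': 22.0}
scene {'ptr': nan, 'line': 113.2, 'diff': nan, 'nline': 3.0, 'nred': 0.0}
```

Call:
carry_out:
  deltas:
    - [1,0,-9.5,-2,0,0,0]
    - [1,0,-19.5,-2.5,0,0,0]
    - [1,0,-29.5,-2.5,0,0,0]
    - [1,0,-39.5,-2.5,0,0,0]
    - [1,0,-48,-1,0,0,0]

```text
time_s: 7.82
eef_pos: [571.8, 46.9, 78.4]
ee_rot: [0.5, 0.5, 0.5, -0.5]
force: [-0.3, -1.2, -0.1]
grip_width: -0.001
```

```bash
python3 -W ignore look.py f;python3 -c "
from path import *
rows((593.6,-5.5),(536,-5),10,50,13,a=12.5,dip=3.5)"
```

```text
[571.8  46.9  78.4] [-0.3 -1.2 -0.1]
wrist {'ptr': nan, 'line': None, 'diff': None, 'nline': 0.0, 'nred': 0.0}
side {'ptr': -45.1, 'line': 151.0, 'diff': -163.9, 'nline': 12.0, 'nred': 22.0}
scene {'ptr': -40.8, 'line': None, 'diff': None, 'nline': 0.0, 'nred': 19.0}
s 50 -> 100 ring 130 end [602.  -61.5] [[1, 0, 8.5, 6.0, 0, 0, 0], [1, 0, 17.5, 10.0, 0, 0, 0], [1, 0, 27.0, 12.5, 0, 0, 0], [1, 0, 37.0, 12.5, 0, 0, 0], [1, 0, 47.0, 12.5, 0, 0, 0]]
s 100 -> 150 ring 196 end [643.  -36.5] [[1, 0, 10.0, -1.5, 0, 0, 0], [1, 0, 19.0, -5.0, 0, 0, 0], [1, 0, 27.5, -10.5, 0, 0, 0], [1, 0, 35.0, -17.0, 0, 0, 0], [1, 0, 41.0, -25.0, 0, 0, 0]]
s 150 -> 200 ring 260 end [649.5  11.5] [[1, 0, 5.0, -8.5, 0, 0, 0], [1, 0, 8.0, -18.5, 0, 0, 0], [1, 0, 8.0, -28.0, 0, 0, 0], [1, 0, 8.0, -38.0, 0, 0, 0], [1, 0, 6.5, -48.0, 0, 0, 0]]
s 200 -> 250 ring 328 end [617.   47.5] [[1, 0, -3.5, -9.5, 0, 0, 0], [1, 0, -9.0, -17.5, 0, 0, 0], [1, 0, -16.0, -25.0, 0, 0, 0], [1, 0, -23.5, -31.0, 0, 0, 0], [1, 0, -32.5, -36.0, 0, 0, 0]]
s 250 -> 300 ring 391 end [568.   46.5] [[1, 0, -9.5, -3.0, 0, 0, 0], [1, 0, -19.5
[... 909 characters left out ...]
 0, 0], [1, 0, 12.5, -15.5, 0, 0, 0], [1, 0, 16.0, -25.0, 0, 0, 0], [1, 0, 17.5, -34.5, 0, 0, 0], [1, 0, 17.5, -44.5, 0, 0, 0]]
s 550 -> 600 ring 785 end [629.5  40. ] [[1, 0, 0.0, -10.0, 0, 0, 0], [1, 0, -3.0, -20.0, 0, 0, 0], [1, 0, -8.0, -28.5, 0, 0, 0], [1, 0, -14.0, -36.5, 0, 0, 0], [1, 0, -21.5, -43.0, 0, 0, 0]]
s 600 -> 650 ring 849 end [582.   50.5] [[1, 0, -8.5, -5.5, 0, 0, 0], [1, 0, -17.5, -9.0, 0, 0, 0], [1, 0, -27.5, -10.5, 0, 0, 0], [1, 0, -37.5, -10.5, 0, 0, 0], [1, 0, -47.5, -10.5, 0, 0, 0]]
s 650 -> 700 ring 916 end [542.5  23. ] [[1, 0, -9.5, 2.5, 0, 0, 0], [1, 0, -18.5, 6.5, 0, 0, 0], [1, 0, -27.0, 12.5, 0, 0, 0], [1, 0, -34.0, 19.5, 0, 0, 0], [1, 0, -39.5, 27.5, 0, 0, 0]]
```

Total so far is about +191° past the pointer. The contact asymmetry suggests a centre nearer (593.2, -6.5). I'll regenerate the path with slightly more press.

```bash
python3 -c "
from path import *
rows((593.2,-6.5),(536.9,-6.5),10,290,13,a=12.3,b=10.3,Re=44,dip=3.5)"
```

```text
s 290 -> 340 ring 455 end [538.   8.] [[1, 0, -8.5, 5.0, 0, 0, 0], [1, 0, -16.5, 11.0, 0, 0, 0], [1, 0, -23.0, 18.5, 0, 0, 0], [1, 0, -28.0, 27.0, 0, 0, 0], [1, 0, -31.5, 36.5, 0, 0, 0]]
s 340 -> 390 ring 520 end [547.  -39.5] [[1, 0, -1.0, 10.0, 0, 0, 0], [1, 0, -1.0, 20.0, 0, 0, 0], [1, 0, 0.0, 29.5, 0, 0, 0], [1, 0, 3.5, 39.0, 0, 0, 0], [1, 0, 9.0, 47.5, 0, 0, 0]]
s 390 -> 440 ring 587 end [590. -61.] [[1, 0, 6.5, 7.5, 0, 0, 0], [1, 0, 14.5, 13.5, 0, 0, 0], [1, 0, 23.5, 18.5, 0, 0, 0], [1, 0, 33.0, 21.0, 0, 0, 0], [1, 0, 43.0, 21.5, 0, 0, 0]]
s 440 -> 490 ring 654 end [635.  -44.5] [[1, 0, 10.0, -0.0, 0, 0, 0], [1, 0, 20.0, -1.0, 0, 0, 0], [1, 0, 29.0, -4.5, 0, 0, 0], [1, 0, 37.5, -10.0, 0, 0, 0], [1, 0, 45.0, -16.5, 0, 0, 0]]
s 490 -> 540 ring 720 end [649.5   1.5] [[1, 0, 6.5, -8.0, 0, 0, 0], [1, 0, 11.0, -16.5, 0, 0, 0], [1, 0, 14.0, -26.0, 0, 0, 0], [1, 0, 14.5, -36.0, 0, 0, 0], [1, 0, 14.5, -46.0, 0, 0, 0]]
s 540 -> 590 ring 788 end [622.5  41.5] [[1, 0, -2.0, -10.0, 0, 0, 0], [1, 0, -6.0, -19.0, 0, 0, 0], [1, 0, -12.0, -27.0, 0, 0, 0], [1, 0, -19.0, -34.0, 0, 0, 0], [1, 0, -
[... 636 characters left out ...]
0, 0, 0, 0], [1, 0, 13.5, 15.0, 0, 0, 0], [1, 0, 21.5, 20.5, 0, 0, 0], [1, 0, 31.0, 24.0, 0, 0, 0], [1, 0, 40.5, 25.5, 0, 0, 0]]
s 790 -> 840 ring 1120 end [631.5 -47.5] [[1, 0, 10.0, -0.0, 0, 0, 0], [1, 0, 20.0, -0.0, 0, 0, 0], [1, 0, 30.0, -2.5, 0, 0, 0], [1, 0, 39.0, -7.5, 0, 0, 0], [1, 0, 46.5, -13.5, 0, 0, 0]]
s 840 -> 890 ring 1187 end [649.5  -3. ] [[1, 0, 7.0, -7.0, 0, 0, 0], [1, 0, 12.5, -15.5, 0, 0, 0], [1, 0, 16.5, -24.5, 0, 0, 0], [1, 0, 18.0, -34.5, 0, 0, 0], [1, 0, 18.0, -44.5, 0, 0, 0]]
s 890 -> 940 ring 1254 end [626.5  39. ] [[1, 0, -0.5, -10.0, 0, 0, 0], [1, 0, -4.0, -19.0, 0, 0, 0], [1, 0, -9.0, -28.0, 0, 0, 0], [1, 0, -15.5, -35.5, 0, 0, 0], [1, 0, -23.0, -42.0, 0, 0, 0]]
```

Call:
carry_out:
  deltas:
    - [1,0,-11.5,7.5,0,0,0]
    - [1,0,-19.5,13.5,0,0,0]
    - [1,0,-26,21,0,0,0]
    - [1,0,-31,29.5,0,0,0]
    - [1,0,-34.5,39,0,0,0]

```text
time_s: 8.6
eef_pos: [537.2, 8.1, 78.0]
ee_rot: [0.499, 0.5, 0.501, -0.5]
force: [-3.3, 2.8, 0.4]
grip_width: 0.001
```

```bash
python3 -W ignore look.py g
```

```text
[537.2   8.1  78. ] [-3.3  2.8  0.4]
wrist {'ptr': nan, 'line': None, 'diff': None, 'nline': 0.0, 'nred': 0.0}
side {'ptr': -44.6, 'line': -142.9, 'diff': -98.2, 'nline': 14.0, 'nred': 19.0}
scene {'ptr': -40.8, 'line': -144.2, 'diff': -103.4, 'nline': 12.0, 'nred': 19.0}
```

Call:
carry_out:
  deltas:
    - [1,0,-1,10,0,0,0]
    - [1,0,-1,20,0,0,0]
    - [1,0,0,29.5,0,0,0]
    - [1,0,3.5,39,0,0,0]
    - [1,0,9,47.5,0,0,0]

```text
time_s: 9.38
eef_pos: [546.2, -40.1, 77.9]
ee_rot: [-0.499, -0.499, -0.501, 0.501]
force: [-6.6, -2.4, 0.6]
grip_width: -0.003
```

```bash
python3 -W ignore look.py h
```

```text
[546.2 -40.1  77.9] [-6.6 -2.4  0.6]
wrist {'ptr': -42.4, 'line': -81.7, 'diff': -39.3, 'nline': 296.0, 'nred': 377.0}
side {'ptr': -45.2, 'line': -80.4, 'diff': -35.2, 'nline': 8.0, 'nred': 21.0}
scene {'ptr': -40.8, 'line': -78.9, 'diff': -38.1, 'nline': 5.0, 'nred': 18.0}
```

Call:
carry_out:
  deltas:
    - [1,0,6.5,7.5,0,0,0]
    - [1,0,14.5,13.5,0,0,0]
    - [1,0,23.5,18.5,0,0,0]
    - [1,0,33,21,0,0,0]
    - [1,0,43,21.5,0,0,0]

```text
time_s: 10.15
eef_pos: [590.7, -63.8, 78.3]
ee_rot: [0.501, 0.499, 0.499, -0.501]
force: [-2.9, -16.2, -2.6]
grip_width: 0.001
```

```bash
python3 -W ignore look.py i
```

```text
[590.7 -63.8  78.3] [ -2.9 -16.2  -2.6]
wrist {'ptr': -41.0, 'line': -18.9, 'diff': 22.1, 'nline': 396.0, 'nred': 465.0}
side {'ptr': nan, 'line': None, 'diff': None, 'nline': 0.0, 'nred': 0.0}
scene {'ptr': -40.8, 'line': -16.8, 'diff': 24.1, 'nline': 8.0, 'nred': 18.0}
```

Call:
carry_out:
  deltas:
    - [1,0,10,0,0,0,0]
    - [1,0,20,-1,0,0,0]
    - [1,0,29,-4.5,0,0,0]
    - [1,0,37.5,-10,0,0,0]
    - [1,0,45,-16.5,0,0,0]

```text
time_s: 10.92
eef_pos: [637.1, -45.7, 78.7]
ee_rot: [0.502, 0.5, 0.498, -0.5]
force: [5.8, -6.9, -3.4]
grip_width: -0.002
```

```bash
python3 -W ignore look.py j
```

```text
[637.1 -45.7  78.7] [ 5.8 -6.9 -3.4]
wrist {'ptr': -40.1, 'line': 45.7, 'diff': 85.9, 'nline': 487.0, 'nred': 427.0}
side {'ptr': -45.5, 'line': None, 'diff': None, 'nline': 0.0, 'nred': 23.0}
scene {'ptr': -41.3, 'line': 49.7, 'diff': 91.0, 'nline': 12.0, 'nred': 17.0}
```

Call:
carry_out:
  deltas:
    - [1,0,6.5,-8,0,0,0]
    - [1,0,11,-16.5,0,0,0]
    - [1,0,14,-26,0,0,0]
    - [1,0,14.5,-36,0,0,0]
    - [1,0,14.5,-46,0,0,0]

```text
time_s: 11.7
eef_pos: [651.7, 2.3, 79.1]
ee_rot: [0.501, 0.501, 0.499, -0.499]
force: [4.9, -1.0, -0.6]
grip_width: 0.001
```

```bash
python3 -W ignore look.py k
```

```text
[651.7   2.3  79.1] [ 4.9 -1.  -0.6]
wrist {'ptr': nan, 'line': 114.2, 'diff': nan, 'nline': 367.0, 'nred': 0.0}
side {'ptr': -44.4, 'line': 118.7, 'diff': 163.1, 'nline': 8.0, 'nred': 23.0}
scene {'ptr': nan, 'line': 117.7, 'diff': nan, 'nline': 7.0, 'nred': 0.0}
```

Call:
carry_out:
  deltas:
    - [1,0,-2,-10,0,0,0]
    - [1,0,-6,-19,0,0,0]
    - [1,0,-12,-27,0,0,0]
    - [1,0,-19,-34,0,0,0]
    - [1,0,-27,-40,0,0,0]

```text
time_s: 12.48
eef_pos: [621.9, 42.1, 78.4]
ee_rot: [0.5, 0.5, 0.5, -0.5]
force: [1.6, -0.0, 1.1]
grip_width: 0.006
```

```bash
python3 -W ignore look.py l
```

```text
[621.9  42.1  78.4] [ 1.6 -0.   1.1]
wrist {'ptr': nan, 'line': None, 'diff': None, 'nline': 0.0, 'nred': 0.0}
side {'ptr': -44.6, 'line': -177.8, 'diff': -133.2, 'nline': 13.0, 'nred': 21.0}
scene {'ptr': -43.0, 'line': None, 'diff': None, 'nline': 0.0, 'nred': 10.0}
```

Call:
carry_out:
  deltas:
    - [1,0,-9,-4,0,0,0]
    - [1,0,-18.5,-6.5,0,0,0]
    - [1,0,-28.5,-6.5,0,0,0]
    - [1,0,-38.5,-6.5,0,0,0]
    - [1,0,-48.5,-4.5,0,0,0]

```text
time_s: 13.25
eef_pos: [573.0, 46.2, 78.2]
ee_rot: [0.5, 0.5, 0.5, -0.5]
force: [1.2, 1.6, 0.3]
grip_width: -0.001
```

```bash
python3 -W ignore look.py m
```

```text
[573.   46.2  78.2] [1.2 1.6 0.3]
wrist {'ptr': nan, 'line': None, 'diff': None, 'nline': 0.0, 'nred': 0.0}
side {'ptr': -45.1, 'line': -119.2, 'diff': -74.1, 'nline': 12.0, 'nred': 22.0}
scene {'ptr': -40.8, 'line': -116.9, 'diff': -76.1, 'nline': 5.0, 'nred': 19.0}
```

Call:
carry_out:
  deltas:
    - [1,0,-9,4,0,0,0]
    - [1,0,-17.5,9.5,0,0,0]
    - [1,0,-24.5,16.5,0,0,0]
    - [1,0,-30.5,24.5,0,0,0]
    - [1,0,-35,33.5,0,0,0]

```text
time_s: 14.02
eef_pos: [537.6, 12.3, 78.1]
ee_rot: [0.499, 0.499, 0.501, -0.5]
force: [-1.2, 1.4, 0.6]
grip_width: -0.003
```

```bash
python3 -W ignore look.py n
```

```text
[537.6  12.3  78.1] [-1.2  1.4  0.6]
wrist {'ptr': nan, 'line': None, 'diff': None, 'nline': 0.0, 'nred': 0.0}
side {'ptr': -44.5, 'line': -57.0, 'diff': -12.5, 'nline': 13.0, 'nred': 18.0}
scene {'ptr': -40.3, 'line': -55.3, 'diff': -15.0, 'nline': 11.0, 'nred': 18.0}
```

View pics/top_n.png

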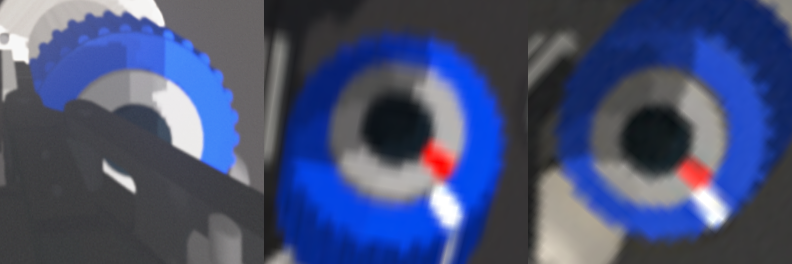

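The side and scene crops show the line about 13° short of the red pointer. One more small stroke, then I'll back off and take a clean wrist look.

Call:
carry_out:
  deltas:
    - [1,0,-1.5,3,0,0,0]
    - [1,0,-2,6,0,0,0]
    - [1,0,-2,9,0,0,0]
    - [1,0,-2,10,0,0,0]
    - [1,0,-2,10,0,0,0]

```text
time_s: 14.8
eef_pos: [536.1, 2.5, 78.0]
ee_rot: [0.499, 0.499, 0.501, -0.501]
force: [-7.1, 2.3, 1.5]
grip_width: -0.0
```

Call:
carry_out:
  deltas:
    - [1,0,-8,0,0,0,0]
    - [1,-3,-17,0,0,0,0]
    - [1,-50,-17,0,0,0,0]
    - [1,-100,-17,0,0,0,0]
    - [1,-150,-17,0,0,0,0]

```text
time_s: 15.42
eef_pos: [519.5, 2.3, 230.3]
ee_rot: [0.5, 0.5, 0.5, -0.5]
force: [0.6, 0.2, -0.3]
grip_width: -0.003
```

Call:
carry_out:
  deltas:
    - [1,0,10,-10,0,0,0]
    - [1,0,30,-20,0,0,0]
    - [1,0,50,-30,0,0,0]
    - [1,0,50,-30,0,0,0]
    - [1,0,50,-30,0,0,0]

```text
time_s: 16.05
eef_pos: [569.3, 32.3, 227.8]
ee_rot: [-0.5, -0.5, -0.5, 0.5]
force: [-0.3, -0.1, 0.5]
grip_width: -0.002
```

```bash
python3 -W ignore look.py o; python3 - <<'E'
from h import *
im=cv2.imread('pics/wrist_o.png')[:,:,::-1].copy();print(ringmeas(im,cam('wrist',ctrl.sense()),(593.5,-6)))
E
```

```text
[569.3  32.3 227.8] [-0.3 -0.1  0.5]
wrist {'ptr': -40.9, 'line': -45.3, 'diff': -4.4, 'nline': 76.0, 'nred': 68.0}
side {'ptr': -44.7, 'line': -45.4, 'diff': -0.8, 'nline': 13.0, 'nred': 21.0}
scene {'ptr': -40.8, 'line': -43.9, 'diff': -3.0, 'nline': 10.0, 'nred': 19.0}
{'c': array([595.5,  -5.3]), 'rad': 46.9, 'nred': 68, 'pr': array([ 15.8, -15. ]), 'ptr': np.float64(-43.51917859769188), 'nline': 77, 'spread': array([69.4, 22.2]), 'line': np.float64(-46.92687522898832), 'diff': np.float64(-3.40769663129646)}
```

View pics/top_o.png

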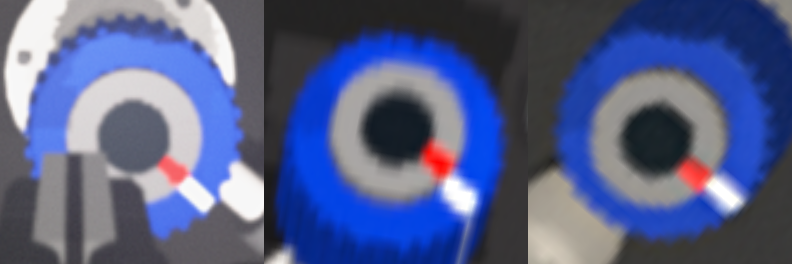

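All three views show the line 1–4° short of the pointer. I'll refine that once, using the window plate's centre and excluding stray white pixels from the stub.

```bash
cat > fine.py <<'E'
from h import *
import sys
def fine(im,C,n):
    H=hsv(im);h,w=H.shape[:2];u,v=np.meshgrid(np.arange(w),np.arange(h));px=np.c_[u.ravel(),v.ravel()]
    Q94=plane(C,px,94).reshape(h,w,3)[...,:2];Q97=plane(C,px,97).reshape(h,w,3)[...,:2]
    g=np.array((594.4,-5.5));rr=lambda Q,c:np.hypot(*(Q-c).transpose(2,0,1))
    hue,sa,va=H[...,0],H[...,1],H[...,2]
    red=((hue<10)|(hue>170))&(sa>110)&(va>70)&(rr(Q97,g)<34)
    pr=Q97[red].mean(0);ang=np.arctan2(*(pr-g)[::-1])
    da=np.angle(np.exp(1j*(np.arctan2(Q94[...,1]-g[1],Q94[...,0]-g[0])-ang)))
    wh=(sa<80)&(va>150)&(rr(Q94,g)>32)&(rr(Q94,g)<43)&(abs(da)<.45)
    pl=Q94[wh].mean(0)
    f=lambda c:round(float(np.degrees(np.angle(np.exp(1j*(np.arctan2(*(pl-c)[::-1])-np.arctan2(*(pr-c)[::-1])))))),1)
    out={'gc':f(g),'c2':f(np.array((593.2,-6.5))),'nw':int(wh.sum())}
    dk=(va<70)&(rr(Q97,g)<20)
    if dk.sum()>20:
        e=cv2.minEnclosingCircle(cv2.convexHull(Q97[dk].astype(np.float32)))
        out['disc']=np.round([*Q97[dk].mean(0),e[1]],1);out['dc']=f(Q97[dk].mean(0))
    d=pl-pr;out['pr->pl dir']=round(float(np.degrees(np.arctan2(d[1],d[0]))),1);out['pr']=np.round(pr,1);out['pl']=np.round(pl,1)
    print(n,out)
s=ctrl.sense()
for n in('wrist','side','scene'): fine(cv2.imread(f'pics/{n}_{sys.argv[1]}.png')[:,:,::-1].copy(),cam(n,s),n)
E
python3 fine.py o
```

```text
wrist {'gc': -2.8, 'c2': -4.3, 'nw': 82, 'pr->pl dir': -48.1, 'pr': array([611.2, -20.2]), 'pl': array([621.3, -31.4])}
side {'gc': -0.8, 'c2': -2.3, 'nw': 15, 'disc': array([593.9,  -8.4,  13.3]), 'dc': -3.6, 'pr->pl dir': -46.7, 'pr': array([610.4, -21.3]), 'pl': array([620.3, -31.9])}
scene {'gc': -2.5, 'c2': -4.2, 'nw': 12, 'disc': array([595.1,  -5.5,  14.5]), 'dc': -2.0, 'pr->pl dir': -46.7, 'pr': array([610.7, -19.6]), 'pl': array([621.6, -31.2])}
```

The line is about 2.8° short. I'll make one small corrective stroke of about 2.5 mm.

Call:
carry_out:
  deltas:
    - [1,0,-30,20,0,0,0]
    - [1,0,-50,32,0,0,0]
    - [1,50,-50,32,0,0,0]
    - [1,100,-50,32,0,0,0]
    - [1,150,-50,32,0,0,0]

```text
time_s: 16.82
eef_pos: [519.7, 0.3, 77.3]
ee_rot: [0.5, 0.5, 0.5, -0.5]
force: [1.2, 0.1, -0.3]
grip_width: 0.0
```

Call:
carry_out:
  deltas:
    - [1,0,7,0,0,0,0]
    - [1,0,12,0,0,0,0]
    - [1,0,15,0,0,0,0]
    - [1,0,16.5,0,0,0,0]
    - [1,0,16.5,0,0,0,0]

```text
time_s: 17.45
eef_pos: [536.1, 0.7, 79.5]
ee_rot: [0.5, 0.5, 0.5, -0.5]
force: [-7.2, 1.5, 5.5]
grip_width: -0.002
```

Call:
carry_out:
  deltas:
    - [1,0,0,1,0,0,0]
    - [1,0,0,2,0,0,0]
    - [1,0,0,2.5,0,0,0]
    - [1,0,0,2.5,0,0,0]
    - [1,0,0,2.5,0,0,0]

```text
time_s: 18.08
eef_pos: [535.8, -1.6, 79.5]
ee_rot: [0.5, 0.5, 0.501, -0.5]
force: [-8.9, 2.3, 5.3]
grip_width: 0.001
```

Call:
carry_out:
  deltas:
    - [1,0,-8,0,0,0,0]
    - [1,0,-17,0,0,0,0]
    - [1,-50,-17,0,0,0,0]
    - [1,-100,-17,0,0,0,0]
    - [1,-150,-17,0,0,0,0]

```text
time_s: 18.7
eef_pos: [519.0, -2.0, 230.3]
ee_rot: [0.5, 0.5, 0.5, -0.5]
force: [0.3, -0.0, -0.1]
grip_width: 0.001
```

Call:
carry_out:
  deltas:
    - [1,0,10,-12,0,0,0]
    - [1,0,30,-22,0,0,0]
    - [1,0,50,-32,0,0,0]
    - [1,0,50,-32,0,0,0]
    - [1,0,50,-32,0,0,0]

```text
time_s: 19.32
eef_pos: [568.8, 29.9, 227.7]
ee_rot: [0.5, 0.5, 0.5, -0.5]
force: [0.0, -0.3, -0.0]
grip_width: -0.0
```

```bash
python3 -W ignore look.py p; python3 fine.py p; python3 -c "
import cv2,numpy as np
a=cv2.imread('pics/scene_p.png');b=cv2.imread('pics/top_p.png')
cv2.imwrite('pics/fin.png',np.vstack([cv2.resize(a[150:320,200:460],(520,340)),cv2.resize(b,(520,173))]))"
```

```text
[568.8  29.9 227.7] [ 0.  -0.3 -0. ]
wrist {'ptr': -41.5, 'line': -43.3, 'diff': -1.8, 'nline': 81.0, 'nred': 66.0}
side {'ptr': -44.7, 'line': -42.4, 'diff': 2.3, 'nline': 13.0, 'nred': 20.0}
scene {'ptr': -40.8, 'line': -41.2, 'diff': -0.3, 'nline': 15.0, 'nred': 19.0}
wrist {'gc': 0.3, 'c2': -1.3, 'nw': 81, 'pr->pl dir': -41.0, 'pr': array([610.9, -20.2]), 'pl': array([622.4, -30.2])}
side {'gc': 2.9, 'c2': 1.2, 'nw': 14, 'disc': array([593.9,  -8.4,  13.3]), 'dc': 0.1, 'pr->pl dir': -37.6, 'pr': array([610.1, -21. ]), 'pl': array([622.2, -30.3])}
scene {'gc': -0.7, 'c2': -2.4, 'nw': 16, 'disc': array([595.3,  -5.2,  14.4]), 'dc': 0.3, 'pr->pl dir': -42.4, 'pr': array([610.7, -19.6]), 'pl': array([622.7, -30.5])}
```

View pics/fin.png

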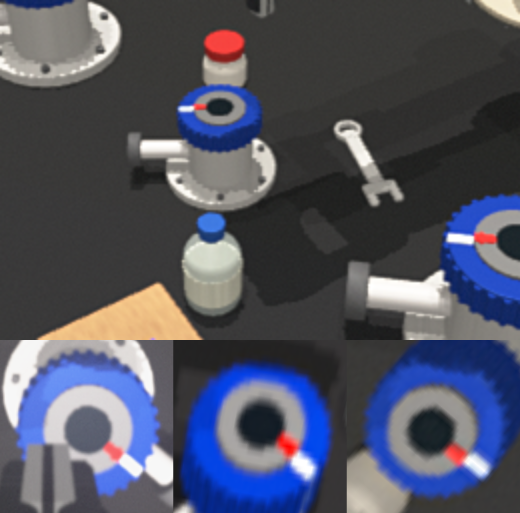

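The line sits at the pointer to within about 1°. The bottle, jar and wrench are where they were, and the arm is clear. Handing in.

```bash
python3 -c "
from rig import order
print(order.finish_job())"
```

```text
the job is handed in; nothing more can be done
None
```

I loosened the ring on the 92 mm chamber, and its white line is now at the red pointer again after two extra full turns. I rolled the shut fingertips anticlockwise round the rim. The line started about 65° clockwise of the pointer, passed it, and turned about 720° further. I checked the angle by camera after each rolling move.

- **Alignment:** the last views put the line 0.3° (wrist), 0.3° (scene) and 0.1° (side) from the pointer. These use the ring centre from the first wrist view for the wrist, and the window disc's centre for the other two. With other assumed centres the readings run from -2.4° to +2.9°, and the side view is the least certain.
- **Slipping:** contact slipped at the finger corners and at the far side during the first lap. I mended this with slightly more inward press, and a small final stroke closed a 2.8° shortfall.
- **Forces and time:** the highest force read at the end of a move was about 17 N. The robot's clock stood at about 19.5 s at hand-in.
- **Surroundings:** in the last view the bottle, jar and wrench looked where they had been; I judged this by eye and did not measure it. The arm finished above the ring, with the force reading at about zero.

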